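Key a tester hub onto its sprung spindle

ROBOT

A 6-joint arm with a two-finger parallel gripper is mounted at the origin on a cart in front of the work surface, level with it; the furniture and walls round the work are solid. World frame = base frame: x ahead of the robot, y to its left, z up, the work surface at z = 0. Lengths are in m, angles in rad, forces in N, time in s.
With the tool pointing down it reaches from about 0.375 to 0.9 m from the base axis. Payload 3.1 kg.
Tool frame: the origin (TCP) lies at the centre of the arm's flange, where the gripper is bolted on; the fingertips stand 173 mm ahead of it and the grasp point (between the pads) lies 155 mm ahead of it (robot.hold_point_z is the x of the grasp point in the tool frame, in m); x points along the fingers, y is the direction in which the jaws open and shut, and the axes are right-handed (so a half turn about x gives the same grasp; the last joint's range is limited). The gripper opens to 85 mm and grips with 20 to 120 N. Pads are 22 mm wide; open, the fingers measure 114 mm over their backs; the gripper's body (76 mm by 85 mm) begins 54 mm behind the grasp point. The pads swing forward as they close: fully open they stand 13 mm farther back than shut.
Start: joints at [1.137, 0.527, 1.433, -0, 1.181, -0.178], TCP at [0.158, 0.605, 0.405] pointing down, gripper open.
Joint ranges: [-3.08, 3.08], [-0.75, 2.2], [0.22, 2.44], [-1.43, 4.57], [0, 2.65], [-2.85, 2.85]. Speed limits (rad/s): [2.79, 2.79, 3.14, 3.14, 3.14, 3.14].

INTERFACE

Orientations are given as a unit quaternion [x, y, z, w].
In Python, from station import robot gives the robot as it stands.
- The arm moves only by the shell command python3 -m inch 'ROWS' [FORCE]. ROWS is JSON, a list of rows, each an object with "xyz": the shift along the tool's x, y, z in units of 40 mm (1.0 is 40 mm), a list of three; "delta_rot": the turn, a rotation vector about the tool's x, y, z in rad, a list of three; "jaw": the opening, from -1 (shut) to 1 (fully open). A call has 1 to 8 rows; each row shifts and turns the commanded pose from where the row before left it, along the tool's axes as they then stand; what a row does not reach is not made up. A row lasts 1/12 s, in which the tool goes at most 41.7 mm and 7.16 degrees, less where a joint would pass 70% of its speed; a pose out of reach is approached as far as the arm can. A call is refused whole if a number of a shift passes 1 or a number of a turn 0.125, either way. A call with a gripper value outside its range is refused whole. The fingers move at their own pace and stop on an object; FORCE is the grip in N (left out, the last holds). Time passes only in rows, so rows that do not move let the fingers close. It gives the time, the measured TCP pose, the force and the opening at its end, in the units of the state.
- robot.state(): the state, without advancing time (a new reading comes with each control period).
- robot.get_image(name): name is "scene" or "top" or "wrist"; returns a dict with "image" (420x560x3 uint8, red, green, blue), "mtx" (3x3 intrinsics, pixels), "rvec" (rotation vector, rad) and "tvec" (3), from world to camera coordinates, as OpenCV has them; the wrist camera has in their place "mount" (4x4, takes a point from camera to tool coordinates, whose origin is the TCP and whose axes are the tool frame's). Camera axes: x right, y down, z forward; pixel columns grow to the right and rows downward; lengths in m; the calibration is good to about 2 mm. The wrist camera is an equidistant fisheye: a pixel r from the principal point sees the ray r / f radians off the axis. A picture is of the moment at which its call begins: read the wrist's pose just before it. There is no depth.
- robot.finish_job(): hands the job in, once; it reports no verdict.
The state is a dict: "time": time; "q": joint angles; "qvel": joint speeds; "joint_efforts": joint torques, N m; "tool_pos": TCP position; "tool_rot": TCP orientation; "contact_force": force on the tool from outside, world axes, zero at the start; "ft_torque": the same for the moment, N m; "finger_gap": finger opening in m.
Only numpy, scipy, OpenCV 4.12 (cv2) and the standard library are available. Lean on these libraries where they do the work, as an engineer would, in place of code of your own. Each camera call takes 0.05 s, during which the arm holds its last target. There are 200 camera calls.

TASK

Fit the steel hub with the pointer lug onto the spindle of the adapter plate for the pull tester: set it over the spindle and turn it under light pressure until the tab in its bore drops into the spindle's keyway, then bring it down fully home on the plate and let go of it. The keyway's exact direction is not known, so feel for it; the spindle is sprung and must never be pushed down to its stop. Leave the plain collar, the grease pot and the small tape roll where they are.

Things in the scene. Friction and masses are not known exactly. Their poses are not given: they have to be found in the camera images.
- hub_center (a point): Loose upright steel hub, 105-210 g: a ring 44 mm high, 44 mm across, with two flats 36 mm apart facing its y and -y (grip there), and a through bore of 28.8 mm along z. In the bore on its +x side a tab 8 mm wide reaches to 9.6 mm from the axis, from 12 mm above the underside up to the top. This point: on the axis, 22 mm above the underside; z up.
- hub_lug (a point): Tip of the hub's pointer lug: a block 10 mm wide, 12 mm high at the hub's foot on its +x side, the side of the inner tab. This point is 32.5 mm from the hub's axis and 6 mm above its underside; axes as the hub's.
- adapter_seat (a point): Grey steel adapter plate, 120 x 120 x 14 mm, fixed to the desk. This point: centre of its flat upper face, on the spindle's axis; z up. The hub is home when its underside lies on this face. A steel index pin (14 mm across, 5 mm high) stands on the plate 50 mm from the centre towards its +x; four screw heads 4 mm high stand near the corners.
- shoulder (a point): Centre of the steel spindle's flat shoulder, 26 mm above the plate's face with the spring at rest; axes are the plate's. Below it the spindle is 26 mm thick, rim chamfered; above it a nose 15 mm thick rises 12 mm more. A keyway 10.4 mm wide, 5 mm deep runs from shoulder to plate; it faces an unknown way within 0.7 rad either side of the plate's +x. The spindle does not turn.
- spindle (a joint): How far the spindle is pushed down against its spring, m: 0 at rest, stop at 0.010. It yields from about 3.5 N and takes 0.7 N more per mm; never push it 8.5 mm (9.5 N) or more. Off the keyway the tab rides on the shoulder (hub's underside 14 mm above the plate when unpressed); over it, to about 0.1 rad, the spindle springs up and the hub can go down home.
- plain_collar: Loose bystander: a steel collar like the hub in size, but with no tab and no lug. Origin at the centre of its underside. Leave it.
- grease_pot: Loose bystander: low round tin, 57 mm across, 32 mm high. Origin at the centre of its underside. Leave it.
- small_tape: Loose bystander: small dark tape roll lying flat, 59 mm across, 19 mm high. Origin at the centre of its underside. Leave it.
Not all that is in view belongs to the job. What is shaped like the part that bears hub_center but red is not meant.

How it is judged:
By the outcome, as a careful person would: the job done as asked, in the order asked, and still so for the second after the job is handed in, with the robot touching nothing.
It also fails if it takes over 46 s, if anything falls off the work surface, if the arm or the gripper's body presses on something with over 40 N, if the wrist force passes 120 N, or if a joint passes its speed limit or range.

## Working session

There is one attempt and no reset: what is moved stays moved. The work goes in short steps, Python scripts to look and compute and a shell command to move; the robot and the scene stay as the last step left them, time stands still between calls to the robot, and variables do not carry over. Pictures are saved under pics/ and viewed, about 8 in all and at most 12, crops included, and the job is handed in when it is done.

```bash
mkdir -p pics; ls
python3 - <<'E'
from station import robot
import cv2,numpy as np
s=robot.state();print(s)
ims=[]
for n in("scene","top"):
    d=robot.get_image(n);cv2.imwrite(f"pics/{n}0.png",d["image"][:,:,::-1]);print(n,d["mtx"].tolist(),d["rvec"],d["tvec"])
    np.savez(f"{n}.npz",**{k:d[k] for k in("mtx","rvec","tvec")})
d=robot.get_image("wrist");print(d["mtx"],d["mount"]);cv2.imwrite("pics/wrist0.png",d["image"][:,:,::-1])
E
```

```text
pics
{'time': 0.0, 'q': array([ 1.13648456e+00,  5.28460244e-01,  1.43393612e+00, -4.63581064e-07,
        1.18141215e+00, -1.78484797e-01]), 'qvel': array([ 0.00128987,  0.00097268, -0.00161887, -0.0012416 , -0.0010881 ,
        0.00032138]), 'joint_efforts': array([ 1.43875597e-03, -4.42346621e+01, -1.78032392e+01, -1.67967241e-04,
        8.53108708e-03,  4.29915218e-06]), 'tool_pos': array([0.15796202, 0.60433724, 0.40372609]), 'tool_rot': array([ 0.08945494,  0.70156561, -0.09094891,  0.70109329]), 'contact_force': array([ 0.10835943, -0.58800337,  0.21814217]), 'ft_torque': array([-0.03122007, -0.0276196 ,  0.03453144]), 'finger_gap': 0.08545791618790052}
scene [[500.07032510160366, 0.0, 273.7803086330658], [0.0, 500.07032510160366, 197.7875397107414], [0.0, 0.0, 1.0]] [ 2.102583   -1.07205072  0.46655375] [-0.36532852  0.29054594  0.98382373]
top [[498.2537262575269, 0.0, 269.287663475002], [0.0, 498.2537262575269, 212.5208408412472], [0.0, 0.0, 1.0]] [ 2.10231526 -2.11597563  0.21642505] [-0.06078132  0.50433177  1.41642975]
[[325.1922621    0.         279.20675043]
 [  0.         325.1922621  213.56752912]
 [  0.           0.           1.        ]] [[-4.87785317e-05 -2.87787702e-01  9.57694229e-01  3.03996194e-02]
 [ 9.99999347e-01  1.07908916e-03  3.75200225e-04  1.18646749e-03]
 [-1.14141547e-03  9.57693622e-01  2.87787461e-01 -7.44246682e-02]
 [ 0.00000000e+00  0.00000000e+00  0.00000000e+00  1.00000000e+00]]
```

View pics/top0.png

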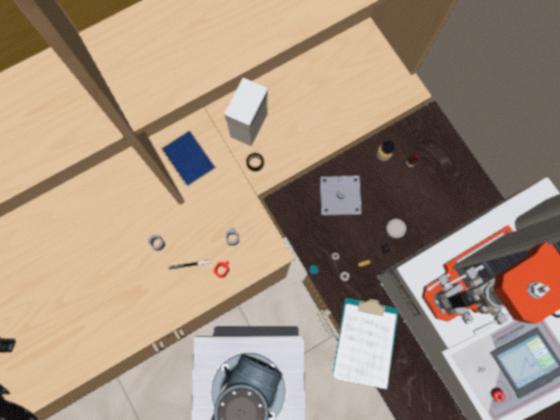

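View pics/scene0.png

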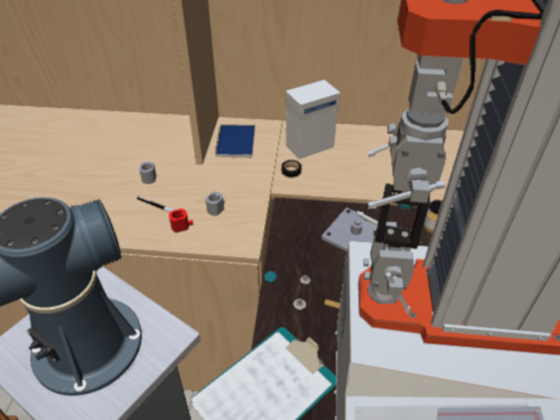

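Seen: the top view has grey rings at (157,242) and (232,237), a red decoy at (221,269), tape at (255,161), the plate at (340,195) and a pale pot at (396,228). The scene view has rings at (148,172) and (215,203), the red one at (179,220), and the plate at (355,228). The hub is either of the two grey rings, and a close crop should show which has the lug.

```bash
cat > h.py <<'E'
import numpy as np,cv2
from scipy.spatial.transform import Rotation as R
def cam(n):
    d=np.load(f"{n}.npz");return d["mtx"],cv2.Rodrigues(d["rvec"])[0],d["tvec"].ravel()
def ray(n,u,v):
    K,Rm,t=cam(n);return -Rm.T@t,Rm.T@np.linalg.inv(K)@np.array([u,v,1.])
def onz(n,u,v,z):
    o,d=ray(n,u,v);return o+d*(z-o[2])/d[2]
def tri(a,b):
    o1,d1=ray("top",*a);o2,d2=ray("scene",*b)
    k=np.linalg.lstsq(np.c_[d1,-d2],o2-o1,rcond=None)[0]
    p,q=o1+k[0]*d1,o2+k[1]*d2
    return (p+q)/2,np.linalg.norm(p-q)
def proj(n,p):
    d=np.load(f"{n}.npz");return cv2.projectPoints(np.array([p],float),d["rvec"],d["tvec"],d["mtx"],None)[0].ravel()
E
python3 - <<'E'
from h import *
for a,b,n in [((157,242),(148,172),"A"),((232,237),(215,203),"B"),((340.5,195),(356,229),"spindle"),((396,228),(360,252),"?"),((255,161),(291,168),"tape")]:
    print(n,tri(a,b))
t=cv2.imread("pics/top0.png");s=cv2.imread("pics/scene0.png")
c=lambda im,u,v,w=32:cv2.resize(im[v-w:v+w,u-w:u+w],(390,290) if 0 else (290,290),interpolation=cv2.INTER_CUBIC)
o=np.vstack([np.hstack([c(t,157,242,20),c(t,232,237,20)]),np.hstack([c(s,148,172,20),c(s,215,203,20)])])
o=np.hstack([o,np.zeros((580,5,3),np.uint8)]);p=np.vstack([cv2.resize(c(t,340,195,29),(200,290)) if 0 else c(t,340,195,29),c(s,356,230,38)])
cv2.imwrite("pics/c1.png",cv2.resize(np.hstack([o,p]),(800,530)))
E
```

```text
A (array([0.4218024 , 0.26941707, 0.02927301]), np.float64(0.00038087594381486695))
B (array([0.43609043, 0.04706438, 0.02700284]), np.float64(0.000737767373207115))
spindle (array([ 0.56295842, -0.28043973,  0.0260324 ]), np.float64(0.0021606384878762484))
? (array([ 0.4170638 , -0.38556712,  0.16047558]), np.float64(0.05462125305151163))
tape (array([ 0.67485991, -0.01990868,  0.0138956 ]), np.float64(0.0019757681172045062))
```

View pics/c1.png

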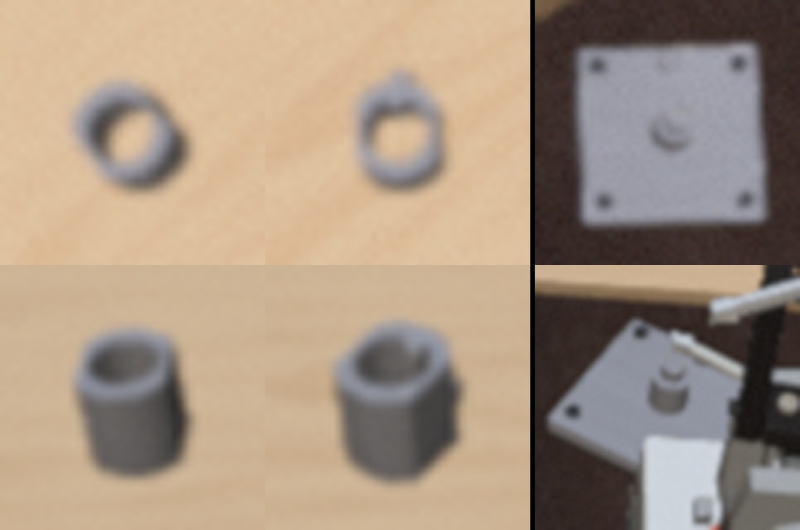

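The hub is B: top crop (400,90) shows the lug and tab pointing up in the image, and the flats are left and right. A has neither, so it's the plain collar. The plate's pin is at crop (670,60), also up.

Run:
```python
from h import *
from station import robot
s=robot.state();M=R.from_quat(s["tool_rot"]).as_matrix();print("tool axes cols\n",M.round(3))
TT=[(320.4,176.9),(359.1,175.6),(361.5,213.7),(321.3,214.6)]
for i,a in enumerate(TT):
    for b in[(347.5,208.3),(322,235.9)]:
        p,e=tri(a,b); 
        if e<.01: print(i,b,p.round(4),e.round(4))
for z in(0,.014):
    P=np.array([onz("top",*a,z)[:2] for a in TT]);print("centre",z,P.mean(0),"sides",np.linalg.norm(P-np.roll(P,1,0),axis=1)); e=P[0]-P[3]+P[1]-P[2];print("yaw",np.arctan2(e[1],e[0]))
print("pin",onz("top",340.5,179,.017),"spin",onz("top",340.8,194.4,.04))
f=lambda x,y,ox:(ox+(x)/6.625,217+y/6.625)
# hub B crop: 40px->265 => 6.625 ; origin u=212 at x=265
for n,x,y,z in[("lug",400,75,.012),("top c",400,140,.044),("L",357,130,.044),("Rr",443,130,.044),("back",400,187,.044)]:
    print(n,onz("top",212+(x-265)/6.625,217+y/6.625,z).round(4))
print("panel",tri((181,203),(198,163)))
```

```text
tool axes cols
 [[-0.001  0.253  0.967]
 [-0.002  0.967 -0.253]
 [-1.    -0.002 -0.   ]]
0 (347.5, 208.3) [ 0.6242 -0.223   0.0137] 0.0034
3 (322, 235.9) [ 0.5055 -0.2222  0.0155] 0.0033
centre 0 [ 0.5685501  -0.28352228] sides [0.11945186 0.12016376 0.12081763 0.12272657]
yaw 0.006594944613973443
centre 0.014 [ 0.56507742 -0.28151368] sides [0.11832943 0.11903464 0.11968237 0.12157337]
yaw 0.006594944613973287
pin [ 0.61494852 -0.28267489  0.017     ] spin [ 0.56061543 -0.2785466   0.04      ]
lug [0.4647 0.0476 0.012 ]
top c [0.4297 0.0448 0.044 ]
L [0.4343 0.0639 0.044 ]
Rr [0.434  0.0258 0.044 ]
back [0.4087 0.0446 0.044 ]
panel (array([0.54455586, 0.20526509, 0.01035172]), np.float64(0.00011152717241902723))
```

```bash
r='{"xyz":[0.15,-0.74,0.63],"delta_rot":[0,0,0],"jaw":1}'; python3 -m inch '[{"xyz":[0.15,-0.74,0.63],"delta_rot":[0,0,0],"jaw":1},{"xyz":[0.15,-0.74,0.63],"delta_rot":[0,0,0],"jaw":1},{"xyz":[0.15,-0.74,0.63],"delta_rot":[0,0,0],"jaw":1},{"xyz":[0.15,-0.74,0.63],"delta_rot":[0,0,0],"jaw":1},{"xyz":[0.15,-0.74,0.63],"delta_rot":[0,0,0],"jaw":1},{"xyz":[0.15,-0.74,0.63],"delta_rot":[0,0,0],"jaw":1},{"xyz":[0.15,-0.74,0.63],"delta_rot":[0,0,0],"jaw":1},{"xyz":[0.15,-0.74,0.63],"delta_rot":[0,0,0],"jaw":1}]'
```

```text
time: 0.82
tool_pos: [0.2935, 0.3229, 0.3565]
tool_rot: [0.09, 0.701, -0.09, 0.701]
contact_force: [0.6, 0.6, 0.4]
finger_gap: 0.0855
```

```bash
python3 -m inch '[{"xyz":[0.15,-0.74,0.63],"delta_rot":[0,0,0],"jaw":1},{"xyz":[0.15,-0.74,0.63],"delta_rot":[0,0,0],"jaw":1},{"xyz":[0.15,-0.74,0.63],"delta_rot":[0,0,0],"jaw":1},{"xyz":[0.15,-0.74,0.63],"delta_rot":[0,0,0],"jaw":1},{"xyz":[0.15,-0.74,0.63],"delta_rot":[0,0,0],"jaw":1},{"xyz":[0.15,-0.74,0.63],"delta_rot":[0,0,0],"jaw":1},{"xyz":[0.15,-0.74,0.63],"delta_rot":[0,0,0],"jaw":1},{"xyz":[0.15,-0.6,0.4],"delta_rot":[0,0,0],"jaw":1}]'
python3 -m inch '[{"xyz":[0,0,0],"delta_rot":[-0.1,0,0],"jaw":1},{"xyz":[0,0,0],"delta_rot":[-0.1,0,0],"jaw":1},{"xyz":[0,0,0],"delta_rot":[-0.1,0,0],"jaw":1},{"xyz":[0,0,0],"delta_rot":[0,0,0],"jaw":1},{"xyz":[0,0,0],"delta_rot":[0,0,0],"jaw":1}]'
python3 - <<'E'
from station import robot
import cv2,numpy as np,pickle
s=robot.state();d=robot.get_image("wrist");d["state"]=s
pickle.dump(d,open("w1.pkl","wb"));cv2.imwrite("pics/w1.png",d["image"][:,:,::-1]);print(s["tool_pos"],s["tool_rot"])
E
```

```text
time: 1.48
tool_pos: [0.4228, 0.0494, 0.3086]
tool_rot: [0.091, 0.7, -0.091, 0.702]
contact_force: [0.3, 0.0, 0.2]
finger_gap: 0.085
time: 1.9
tool_pos: [0.4209, 0.0521, 0.3087]
tool_rot: [-0.015, 0.707, 0.015, 0.707]
contact_force: [0.3, -0.4, 0.8]
finger_gap: 0.0851
[0.42090654 0.05212707 0.30866652] [-0.01467054  0.70697122  0.01468173  0.70693771]
```

View pics/w1.png

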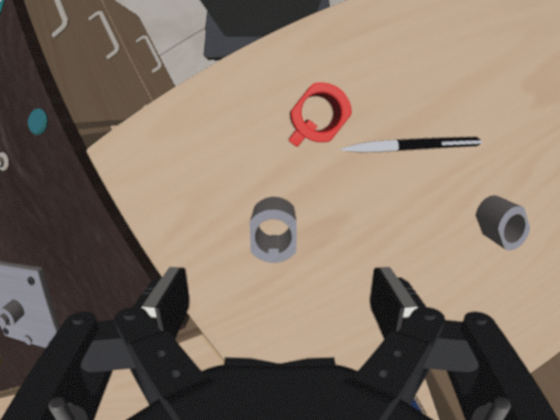

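```bash
cat >> h.py <<'E'
import pickle
def wr(f,u,v,z):
    d=pickle.load(open(f,"rb"));K=d["mtx"];x,y=(u-K[0,2])/K[0,0],(v-K[1,2])/K[1,1]
    th=np.hypot(x,y);c=np.array([x/th*np.sin(th),y/th*np.sin(th),np.cos(th)])
    s=d["state"];T=np.eye(4);T[:3,:3]=R.from_quat(s["tool_rot"]).as_matrix();T[:3,3]=s["tool_pos"]
    T=T@d["mount"];o=T[:3,3];w=T[:3,:3]@c
    return o+w*(z-o[2])/w[2]
E
python3 - <<'E'
from h import *
for n,u,v in[("L",250,235),("R",297,235),("bot",273,262),("tab",273.5,250),("c",273,236)]: print(n,wr("w1.pkl",u,v,.044).round(4))
im=cv2.imread("pics/w1.png")[190:280,233:313];cv2.imwrite("pics/w1c.png",cv2.resize(im,None,fx=6.5,fy=6.5,interpolation=cv2.INTER_CUBIC))
E
```

```text
L [0.4354 0.0318 0.044 ]
R [0.4338 0.0679 0.044 ]
bot [0.4575 0.0503 0.044 ]
tab [0.4471 0.0503 0.044 ]
c [0.4354 0.0495 0.044 ]
```

View pics/w1c.png

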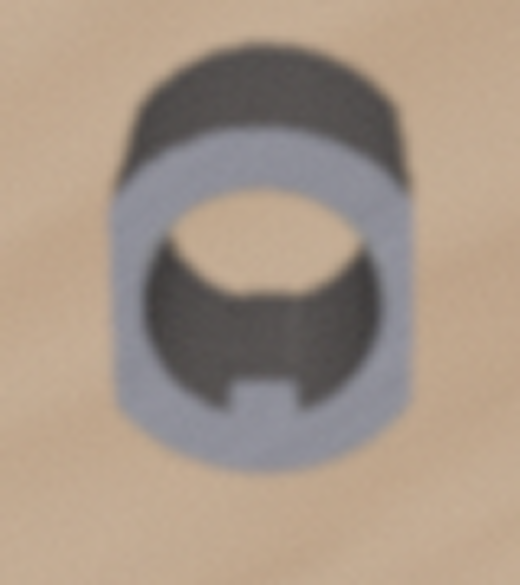

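Run:
```python
from h import *
from station import robot
g=lambda x,y:wr("w1.pkl",233+x/6.5,190+y/6.5,.044)
P={n:g(*a) for n,a in dict(lt=(111,205),lb=(115,395),rt=(411,205),rb=(411,395),top=(261,125),bot=(262,473),tab=(264,382)).items()}
for n in P:print(n,P[n].round(4))
c=(P["lt"]+P["lb"]+P["rt"]+P["rb"])/4;c2=(P["top"]+P["bot"])/2;print(c,c2)
for a,b in(("lt","lb"),("rt","rb"),("top","bot")):
    e=P[b]-P[a];print(np.arctan2(e[1],e[0]))
e=P["tab"]-c2;print("tabyaw",np.arctan2(e[1],e[0]))
s=robot.state();M=R.from_quat(s["tool_rot"]).as_matrix();print(M.round(3));print("toolyaw",np.arctan2(M[1,2],M[0,2]))
t=np.array([c2[0],c2[1],.028+.155]);print("shift units",M.T@(t-s["tool_pos"])/.04)
```

```text
lt [0.4245 0.0317 0.044 ]
lb [0.4486 0.0325 0.044 ]
rt [0.423  0.0667 0.044 ]
rb [0.447  0.0682 0.044 ]
top [0.414  0.0489 0.044 ]
bot [0.4582 0.0506 0.044 ]
tab [0.4461 0.0504 0.044 ]
[0.43576896 0.0497577  0.044     ] [0.43609632 0.04972573 0.044     ]
0.03294261446677317
0.060041380010629364
0.0392373617391735
tabyaw 0.06726913583539854
[[-0.    -0.042  0.999]
 [ 0.     0.999  0.042]
 [-1.     0.    -0.   ]]
toolyaw 0.04196632642357964
shift units [ 3.14266979 -0.07914665  0.3782059 ]
```

```bash
python3 -m inch '[{"xyz":[0.3,-0.08,0.34],"delta_rot":[0,0,0],"jaw":1},{"xyz":[0.8,0,0],"delta_rot":[0,0,0],"jaw":1},{"xyz":[0.8,0,0],"delta_rot":[0,0,0],"jaw":1},{"xyz":[0.8,0,0],"delta_rot":[0,0,0],"jaw":1},{"xyz":[0.5,0,0],"delta_rot":[0,0,0],"jaw":1},{"xyz":[0,0,0],"delta_rot":[0,0,0],"jaw":1},{"xyz":[0,0,0],"delta_rot":[0,0,0],"jaw":0},{"xyz":[0,0,0],"delta_rot":[0,0,0],"jaw":-1}]' 50
python3 -m inch '[{"xyz":[0,0,0],"delta_rot":[0,0,0],"jaw":-1},{"xyz":[0,0,0],"delta_rot":[0,0,0],"jaw":-1},{"xyz":[0,0,0],"delta_rot":[0,0,0],"jaw":-1},{"xyz":[0,0,0],"delta_rot":[0,0,0],"jaw":-1},{"xyz":[0,0,0],"delta_rot":[0,0,0],"jaw":-1}]'
```

```text
time: 2.62
tool_pos: [0.4349, 0.0498, 0.1814]
tool_rot: [-0.016, 0.707, 0.015, 0.707]
contact_force: [0.7, -0.5, 0.5]
finger_gap: 0.0637
time: 3.03
tool_pos: [0.435, 0.0496, 0.1822]
tool_rot: [-0.016, 0.706, 0.015, 0.708]
contact_force: [-0.5, 0.4, 4.8]
finger_gap: 0.0358
```

```bash
python3 -m inch '[{"xyz":[-0.4,0,0],"delta_rot":[0,0,0],"jaw":-1},{"xyz":[-0.8,0,0],"delta_rot":[0,0,0],"jaw":-1},{"xyz":[-0.8,0,0],"delta_rot":[0,0,0],"jaw":-1},{"xyz":[-0.5,0,0],"delta_rot":[0,0,0],"jaw":-1},{"xyz":[0,0,0],"delta_rot":[0,0,0],"jaw":-1},{"xyz":[0,0,0],"delta_rot":[0,0,0],"jaw":-1}]'
python3 - <<'E'
from station import robot
import cv2,numpy as np,pickle
s=robot.state();d=robot.get_image("wrist");d["state"]=s
pickle.dump(d,open("w2.pkl","wb"));print(s["tool_pos"],s["tool_rot"],s["finger_gap"],s["contact_force"])
im=d["image"][:,:,::-1];cv2.imwrite("pics/w2.png",im)
cv2.imwrite("pics/w2c.png",cv2.resize(im[180:420,150:410],None,fx=2.5,fy=2.5,interpolation=cv2.INTER_CUBIC))
E
```

```text
time: 3.53
tool_pos: [0.4346, 0.0496, 0.2824]
tool_rot: [-0.016, 0.705, 0.015, 0.709]
contact_force: [0.0, -0.0, -1.4]
finger_gap: 0.0351
[0.43464707 0.04964316 0.28237684] [-0.01588901  0.70535989  0.01536676  0.70850464] 0.03506721764862158 [ 0.02682003 -0.01536422 -1.37821648]
```

View pics/w2c.png

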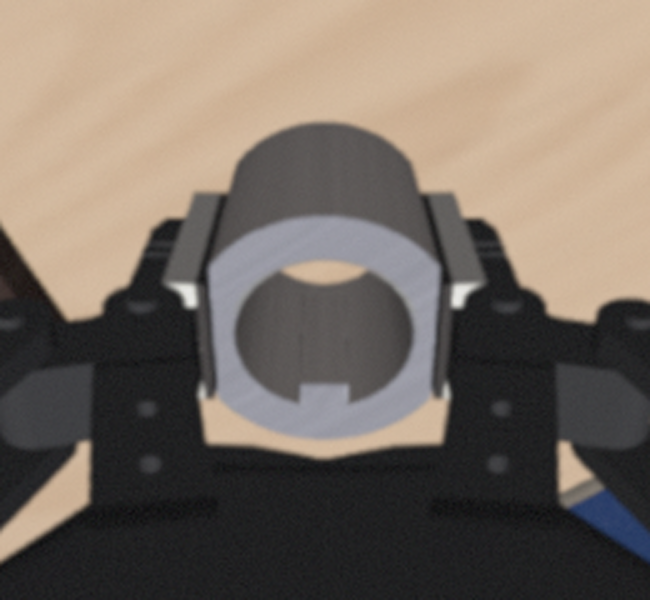

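```bash
cat >> h.py <<'E'
def wt(f,u,v,X):  # point in tool frame on plane tool x=X
    d=pickle.load(open(f,"rb"));K=d["mtx"];x,y=(u-K[0,2])/K[0,0],(v-K[1,2])/K[1,1]
    th=np.hypot(x,y);c=np.array([x/th*np.sin(th),y/th*np.sin(th),np.cos(th)])
    m=d["mount"];o=m[:3,3];w=m[:3,:3]@c
    return o+w*(X-o[0])/w[0]
E
python3 - <<'E'
from h import *
for n,x,y in[("top",325,215),("bot",325,439),("L",209,330),("R",441,330),("tab",325,385),("boreL",235,332),("boreR",413,332),("boretop",325,258)]:
    print(n,wt("w2.pkl",150+x/2.5,180+y/2.5,.138).round(4))
from station import robot
s=robot.state();M=R.from_quat(s["tool_rot"]).as_matrix();print(M.round(4))
# spindle centre candidates
for p in([.5630,-.2804],[.5651,-.2815]):
    print((M.T@(np.array([*p,.30])-s["tool_pos"])/.04).round(2))
E
```

```text
top [ 0.138   0.0018 -0.0216]
bot [0.138  0.0019 0.022 ]
L [ 0.138  -0.0165 -0.0009]
R [ 0.138   0.0203 -0.0009]
tab [0.138  0.0019 0.0099]
boreL [ 0.138  -0.0124 -0.0007]
boreR [ 0.138   0.0158 -0.0007]
boretop [ 0.138   0.0018 -0.0144]
[[ 1.50e-03 -4.41e-02  9.99e-01]
 [-2.00e-04  9.99e-01  4.41e-02]
 [-1.00e+00 -3.00e-04  1.50e-03]]
[-0.46 -8.39  2.85]
[-0.46 -8.42  2.9 ]
```

```bash
python3 -m inch '[{"xyz":[0,-0.85,0.46],"delta_rot":[0,0,0],"jaw":-1},{"xyz":[0,-0.85,0.46],"delta_rot":[0,0,0],"jaw":-1},{"xyz":[0,-0.85,0.46],"delta_rot":[0,0,0],"jaw":-1},{"xyz":[0,-0.85,0.46],"delta_rot":[0,0,0],"jaw":-1},{"xyz":[0,-0.85,0.46],"delta_rot":[0,0,0],"jaw":-1},{"xyz":[0,-0.85,0.46],"delta_rot":[0,0,0],"jaw":-1},{"xyz":[0,-0.85,0.46],"delta_rot":[0,0,0],"jaw":-1},{"xyz":[0,-0.85,0.46],"delta_rot":[0,0,0],"jaw":-1}]'
python3 -m inch '[{"xyz":[0,-0.85,0.46],"delta_rot":[0,0,0],"jaw":-1},{"xyz":[0,-0.8,0.46],"delta_rot":[0,0,0],"jaw":-1},{"xyz":[0,0,0],"delta_rot":[0,0,0],"jaw":-1},{"xyz":[0,0,0],"delta_rot":[0,0,0],"jaw":-1},{"xyz":[0,0,0],"delta_rot":[0,0,0],"jaw":-1}]'
python3 - <<'E'
from station import robot
import cv2,numpy as np,pickle
s=robot.state();d=robot.get_image("wrist");d["state"]=s
pickle.dump(d,open("w3.pkl","wb"));print(s["tool_pos"],s["tool_rot"],s["finger_gap"],s["contact_force"])
im=d["image"][:,:,::-1];cv2.imwrite("pics/w3.png",im)
cv2.imwrite("pics/w3c.png",cv2.resize(im[60:280,160:400],None,fx=2.7,fy=2.7,interpolation=cv2.INTER_CUBIC))
E
```

```text
time: 4.25
tool_pos: [0.5936, -0.2172, 0.2783]
tool_rot: [-0.015, 0.708, 0.016, 0.706]
contact_force: [1.3, -0.8, -1.1]
finger_gap: 0.0357
time: 4.67
tool_pos: [0.6322, -0.2794, 0.278]
tool_rot: [-0.014, 0.709, 0.017, 0.705]
contact_force: [-0.4, 1.1, -0.9]
finger_gap: 0.0356
[ 0.63224435 -0.27936136  0.27799553] [-0.01410875  0.70861254  0.01668814  0.70525932] 0.03559367244440696 [-0.42610659  1.10897355 -0.85335029]
```

View pics/w3c.png

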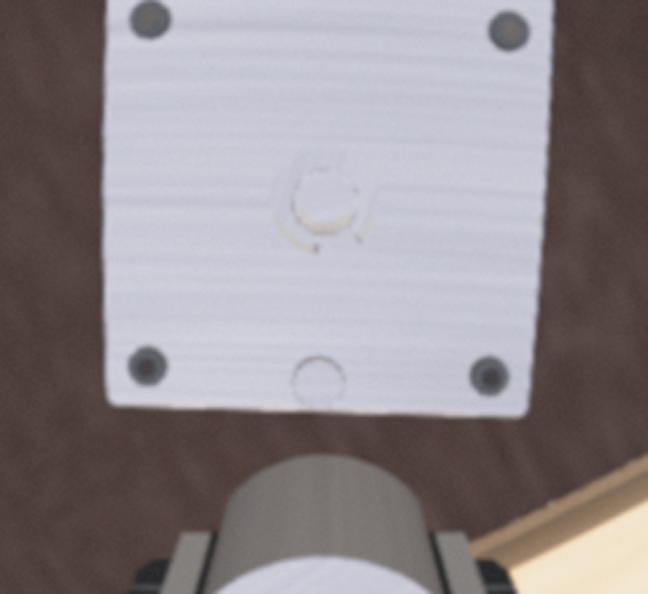

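Run:
```python
from h import *
im=cv2.imread("pics/w3.png")[105:165,250:310]
g=cv2.cvtColor(im,cv2.COLOR_BGR2GRAY).astype(float);lo,hi=np.percentile(g,[3,99]);print(lo,hi)
g=np.clip((g-lo)/(hi-lo)*255,0,255).astype(np.uint8)
cv2.imwrite("pics/w3d.png",cv2.resize(g,None,fx=10,fy=10,interpolation=cv2.INTER_CUBIC))
for z,c,r in((.052,(.563,-.28),.0075),(.04,(.563,-.28),.013)): pass
```

```text
192.0 206.0
```

View pics/w3d.png

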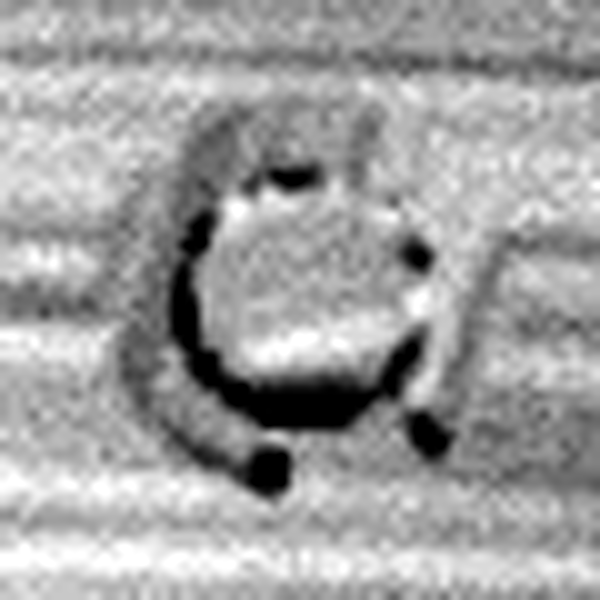

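Run:
```python
from h import *
g=lambda x,y,z:wr("w3.pkl",250+x/10-.5+.05,105+y/10-.5+.05,z)
n=g(301,298,.046);print("nose L,R,T,B",[g(*a,.05).round(4) for a in((172,300),(430,300),(301,172),(301,428))],n)
a,b=g(270,468,.04),g(432,435,.04);print(a,b,np.linalg.norm(a-b))
m=(a+b)/2;e=m-n;print("key yaw centre",np.arctan2(e[1],e[0]),"r",np.hypot(*e[:2]));w=b-a;print("key yaw by normal",np.arctan2(-w[0],w[1]))
h=lambda x,y,z:wr("w3.pkl",160+x/2.7,60+y/2.7,z)
p=h(319,382,.019);q=[h(*t,.018) for t in((150,19),(508,31),(489,376),(147,366))];c=np.mean(q,0);print("pin",p,"screws centre",c);e=p-c;print("plate yaw pin",np.arctan2(e[1],e[0]))
e=q[3]-q[0]+q[2]-q[1];print("screws yaw",np.arctan2(e[1],e[0]))
d=pickle.load(open("w3.pkl","rb"));M=R.from_quat(d["state"]["tool_rot"]).as_matrix();print(M.round(4))
# spindle relative to tool
P=d["state"]["tool_pos"];print("spindle in tool",M.T@(n-P), "tool yaw",np.arctan2(M[1,2],M[0,2]))
```

```text
nose L,R,T,B [array([ 0.5671, -0.2874,  0.05  ]), array([ 0.5664, -0.2718,  0.05  ]), array([ 0.559, -0.28 ,  0.05 ]), array([ 0.5746, -0.2793,  0.05  ])] [ 0.56684633 -0.27958146  0.046     ]
[ 0.57810879 -0.28102555  0.04      ] [ 0.57550172 -0.27079601  0.04      ] 0.01055652981730867
key yaw centre 0.35313165924577294 r 0.010613862687807386
key yaw by normal 0.24954531043853695
pin [ 0.6164973  -0.27829917  0.019     ] screws centre [ 0.56692187 -0.27925783  0.018     ]
plate yaw pin 0.01933486885273935
screws yaw 0.013441896096998735
[[-0.0048 -0.0435  0.999 ]
 [ 0.0035  0.999   0.0436]
 [-1.      0.0038 -0.0047]]
spindle in tool [ 0.23230585  0.00175714 -0.06426338] tool yaw 0.043565750198989575
```

```bash
python3 -m inch '[{"xyz":[0.7,0,0],"delta_rot":[0,0,0],"jaw":-1},{"xyz":[0.7,0,0],"delta_rot":[0,0,0],"jaw":-1},{"xyz":[0,0,0],"delta_rot":[0,0,0],"jaw":-1},{"xyz":[0,0,0],"delta_rot":[0,0,0],"jaw":-1},{"xyz":[0,0,0],"delta_rot":[0,0,0],"jaw":-1}]'
python3 - <<'E'
from station import robot
import cv2,numpy as np,pickle
s=robot.state();d=robot.get_image("wrist");d["state"]=s
pickle.dump(d,open("w4.pkl","wb"));print(s["tool_pos"],s["tool_rot"],s["finger_gap"],s["contact_force"])
im=d["image"][:,:,::-1];cv2.imwrite("pics/w4.png",im)
g=cv2.cvtColor(im,cv2.COLOR_BGR2GRAY)[60:180,220:340].astype(float);lo,hi=np.percentile(g,[4,99.5]);g=np.clip((g-lo)/(hi-lo)*255,0,255).astype(np.uint8)
cv2.imwrite("pics/w4d.png",cv2.resize(g,None,fx=5,fy=5,interpolation=cv2.INTER_CUBIC))
E
```

```text
time: 5.13
tool_pos: [0.6335, -0.2792, 0.2255]
tool_rot: [-0.016, 0.707, 0.016, 0.707]
contact_force: [0.1, -0.1, -1.0]
finger_gap: 0.0354
[ 0.63351322 -0.2791764   0.22548413] [-0.01601252  0.70682504  0.01592494  0.70702783] 0.035405009201126623 [ 0.12011132 -0.06082295 -1.03050143]
```

View pics/w4d.png

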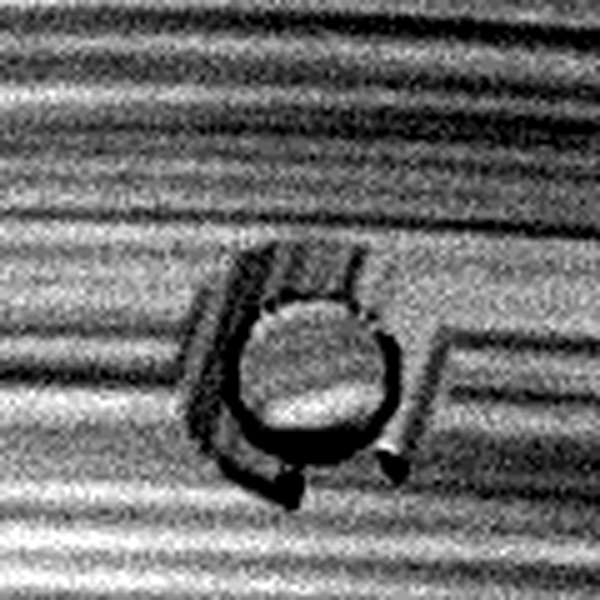

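Run:
```python
from h import *
g=lambda x,y,z:wr("w4.pkl",220+x/5-.4,60+y/5-.4,z)
d=pickle.load(open("w4.pkl","rb"));M=R.from_quat(d["state"]["tool_rot"]).as_matrix();P=d["state"]["tool_pos"]
n=g(310,377,.050);print("n",n,np.linalg.norm(g(220,377,.05)-g(400,377,.05)))
a,b=g(295,490,.04),g(392,462,.04);print(a,b,np.linalg.norm(a-b));w=b-a;e=(a+b)/2-n
print("key",np.arctan2(e[1],e[0]),np.hypot(*e[:2]),np.arctan2(-w[0],w[1]))
print("in tool",M.T@(n-P),"toolyaw",np.arctan2(M[1,2],M[0,2]));print(M.round(4))
```

```text
n [ 0.56679933 -0.27967875  0.05      ] 0.01593992075207932
[ 0.57821658 -0.28049966  0.04      ] [ 0.57505447 -0.27138156  0.04      ] 0.009650839796314283
key 0.36318121315194063 0.010522572512589562 0.3338174199538197
in tool [ 0.17546487  0.00253349 -0.06671835] toolyaw 0.04517024354588779
[[ 3.00e-04 -4.52e-02  9.99e-01]
 [-1.00e-04  9.99e-01  4.52e-02]
 [-1.00e+00 -1.00e-04  3.00e-04]]
```

```bash
python3 -m inch '[{"xyz":[-0.62,0,0],"delta_rot":[0,0,0],"jaw":-1},{"xyz":[0,0.01,-0.8],"delta_rot":[0,0,0],"jaw":-1},{"xyz":[0,0,-0.87],"delta_rot":[0,0,0],"jaw":-1},{"xyz":[0,0,0],"delta_rot":[-0.1,0,0],"jaw":-1},{"xyz":[0,0,0],"delta_rot":[0,0,0],"jaw":-1},{"xyz":[0,0,0],"delta_rot":[0,0,0],"jaw":-1},{"xyz":[0,0,0],"delta_rot":[0,0,0],"jaw":-1}]'
python3 - <<'E'
from h import *
from station import robot
s=robot.state();M=R.from_quat(s["tool_rot"]).as_matrix();print(s["tool_pos"],np.arctan2(M[1,2],M[0,2]),s["contact_force"]);print(M[:,0]);print("err tool units",M.T@(np.array([.5668,-.2794,.212])-s["tool_pos"])/.04)
for n in("top","scene"):
    d=robot.get_image(n);cv2.imwrite(f"pics/{n}5.png",d["image"][:,:,::-1])
E
```

```text
time: 5.77
tool_pos: [0.5679, -0.283, 0.2512]
tool_rot: [-0.051, 0.704, 0.049, 0.707]
contact_force: [-0.4, -0.5, -0.8]
finger_gap: 0.0354
[ 0.56788301 -0.2830477   0.25120507] 0.14269446347907624 [-0.43404284 -0.47716245 -0.7637211 ]
[ 0.00384983 -0.00271108 -0.99998891]
err tool units [ 0.97976438  0.0972821  -0.01718851]
```

```bash
python3 -m inch '[{"xyz":[0.2,0.02,-0.015],"delta_rot":[0,0,0],"jaw":-1},{"xyz":[0,0,0],"delta_rot":[0,0,0],"jaw":-1},{"xyz":[0,0,0],"delta_rot":[0,0,0],"jaw":-1}]'
python3 -m inch '[{"xyz":[0,0,0],"delta_rot":[0,0,0],"jaw":-1}]'
python3 -m inch '[{"xyz":[0,0,0],"delta_rot":[0,0,0],"jaw":-1}]'
```

```text
time: 6.12
tool_pos: [0.5658, -0.2814, 0.2405]
tool_rot: [-0.051, 0.706, 0.051, 0.705]
contact_force: [0.1, 0.4, -1.0]
finger_gap: 0.0353
time: 6.2
tool_pos: [0.566, -0.2816, 0.2409]
tool_rot: [-0.051, 0.706, 0.051, 0.705]
contact_force: [-0.1, -0.5, -2.0]
finger_gap: 0.0353
time: 6.28
tool_pos: [0.566, -0.2818, 0.2413]
tool_rot: [-0.051, 0.705, 0.051, 0.705]
contact_force: [1.0, 0.5, -2.0]
finger_gap: 0.0354
```

```bash
python3 -m inch '[{"xyz":[0.2,0,0],"delta_rot":[0,0,0],"jaw":-1},{"xyz":[0.2,0,0],"delta_rot":[0,0,0],"jaw":-1},{"xyz":[0,0,0],"delta_rot":[0,0,0],"jaw":-1}]'
python3 -m inch '[{"xyz":[0.05,0,0],"delta_rot":[0,0,0],"jaw":-1},{"xyz":[0.05,0,0],"delta_rot":[0,0,0],"jaw":-1},{"xyz":[0,0,0],"delta_rot":[0,0,0],"jaw":-1}]'
python3 -m inch '[{"xyz":[0.05,0,0],"delta_rot":[0,0,0],"jaw":-1},{"xyz":[0,0,0],"delta_rot":[0,0,0],"jaw":-1}]'
```

```text
time: 6.53
tool_pos: [0.5652, -0.2814, 0.2235]
tool_rot: [-0.05, 0.706, 0.052, 0.704]
contact_force: [0.0, -0.1, -1.0]
finger_gap: 0.0357
time: 6.78
tool_pos: [0.5658, -0.2818, 0.221]
tool_rot: [-0.051, 0.705, 0.051, 0.705]
contact_force: [-0.2, -0.4, -0.6]
finger_gap: 0.0354
time: 6.95
tool_pos: [0.5659, -0.2818, 0.2194]
tool_rot: [-0.051, 0.705, 0.051, 0.705]
contact_force: [0.4, 0.7, -2.3]
finger_gap: 0.0356
```

```bash
python3 -m inch '[{"xyz":[0.05,0,0],"delta_rot":[0,0,0],"jaw":-1},{"xyz":[0.05,0,0],"delta_rot":[0,0,0],"jaw":-1},{"xyz":[0,0,0],"delta_rot":[0,0,0],"jaw":-1}]'
python3 -m inch '[{"xyz":[0.05,0,0],"delta_rot":[0,0,0],"jaw":-1},{"xyz":[0,0,0],"delta_rot":[0,0,0],"jaw":-1}]'
python3 -m inch '[{"xyz":[0.05,0,0],"delta_rot":[0,0,0],"jaw":-1},{"xyz":[0,0,0],"delta_rot":[0,0,0],"jaw":-1}]'
```

```text
time: 7.2
tool_pos: [0.5658, -0.2817, 0.2152]
tool_rot: [-0.051, 0.705, 0.051, 0.705]
contact_force: [0.1, -0.6, -0.9]
finger_gap: 0.0358
time: 7.37
tool_pos: [0.5658, -0.2818, 0.2132]
tool_rot: [-0.051, 0.705, 0.051, 0.705]
contact_force: [0.1, 0.4, -0.3]
finger_gap: 0.0357
time: 7.53
tool_pos: [0.5658, -0.2817, 0.2112]
tool_rot: [-0.051, 0.705, 0.051, 0.705]
contact_force: [-0.0, 0.5, -1.8]
finger_gap: 0.0354
```

Clean entry. Next, down to the shoulder in about 1 mm steps.

```bash
for i in 1; do python3 -m inch '[{"xyz":[0.03,0,0],"delta_rot":[0,0,0],"jaw":-1},{"xyz":[0,0,0],"delta_rot":[0,0,0],"jaw":-1}]'; done
python3 -m inch '[{"xyz":[0.03,0,0],"delta_rot":[0,0,0],"jaw":-1},{"xyz":[0,0,0],"delta_rot":[0,0,0],"jaw":-1}]'
python3 -m inch '[{"xyz":[0.03,0,0],"delta_rot":[0,0,0],"jaw":-1},{"xyz":[0,0,0],"delta_rot":[0,0,0],"jaw":-1}]'
```

```text
time: 7.7
tool_pos: [0.5659, -0.2818, 0.2101]
tool_rot: [-0.051, 0.705, 0.051, 0.705]
contact_force: [-1.0, 0.8, -1.0]
finger_gap: 0.0353
time: 7.87
tool_pos: [0.566, -0.2819, 0.2093]
tool_rot: [-0.051, 0.705, 0.051, 0.705]
contact_force: [0.2, 0.0, 0.6]
finger_gap: 0.035
time: 8.03
tool_pos: [0.566, -0.2816, 0.2082]
tool_rot: [-0.051, 0.705, 0.051, 0.705]
contact_force: [0.3, 3.5, 1.7]
finger_gap: 0.0354
```

```bash
python3 -m inch '[{"xyz":[0.03,0,0],"delta_rot":[0,0,0],"jaw":-1},{"xyz":[0,0,0],"delta_rot":[0,0,0],"jaw":-1}]'
python3 -m inch '[{"xyz":[0.02,0,0],"delta_rot":[0,0,0],"jaw":-1},{"xyz":[0,0,0],"delta_rot":[0,0,0],"jaw":-1}]'
```

```text
time: 8.2
tool_pos: [0.5657, -0.2811, 0.2061]
tool_rot: [-0.05, 0.706, 0.052, 0.705]
contact_force: [1.1, 2.5, -1.4]
finger_gap: 0.0359
time: 8.37
tool_pos: [0.5656, -0.2811, 0.2053]
tool_rot: [-0.05, 0.706, 0.052, 0.705]
contact_force: [-0.1, 3.6, -0.1]
finger_gap: 0.0354
```

```bash
python3 -m inch '[{"xyz":[0.03,0.02,0],"delta_rot":[0,0,0],"jaw":-1},{"xyz":[0,0,0],"delta_rot":[0,0,0],"jaw":-1}]'
python3 -c "
from station import robot
s=robot.state();print(s['contact_force'],s['ft_torque'],s['tool_pos'])"
python3 -m inch '[{"xyz":[0.03,0,0],"delta_rot":[0,0,0],"jaw":-1},{"xyz":[0,0,0],"delta_rot":[0,0,0],"jaw":-1}]'
```

```text
time: 8.53
tool_pos: [0.5656, -0.2807, 0.2043]
tool_rot: [-0.051, 0.706, 0.051, 0.705]
contact_force: [0.8, 3.2, -0.3]
finger_gap: 0.0353
[ 0.75046426  3.23290026 -0.28810332] [ 0.561591   -0.04601624  0.04619351] [ 0.5656003  -0.28071979  0.20429081]
time: 8.7
tool_pos: [0.5656, -0.2808, 0.2032]
tool_rot: [-0.051, 0.705, 0.051, 0.705]
contact_force: [-0.0, 3.8, -0.3]
finger_gap: 0.0353
```

```bash
python3 -m inch '[{"xyz":[0,0,0],"delta_rot":[-0.05,0,0],"jaw":-1},{"xyz":[0,0,0],"delta_rot":[0,0,0],"jaw":-1}]'
python3 -c "
from station import robot
s=robot.state();print(s['contact_force'],s['ft_torque'])"
python3 -m inch '[{"xyz":[0,0,0],"delta_rot":[-0.05,0,0],"jaw":-1},{"xyz":[0,0,0],"delta_rot":[0,0,0],"jaw":-1}]'
python3 -c "
from station import robot
s=robot.state();print(s['contact_force'],s['ft_torque'])"
```

```text
time: 8.87
tool_pos: [0.5656, -0.2812, 0.2033]
tool_rot: [-0.069, 0.704, 0.069, 0.704]
contact_force: [-0.6, 2.5, -1.8]
finger_gap: 0.0351
[-0.63068374  2.47940939 -1.80132736] [0.35794955 0.02635563 0.00620893]
time: 9.03
tool_pos: [0.5657, -0.2816, 0.2034]
tool_rot: [-0.086, 0.702, 0.086, 0.702]
contact_force: [0.3, 1.1, -1.9]
finger_gap: 0.0354
[ 0.29412751  1.0869654  -1.87600101] [ 0.12587678  0.08105703 -0.01577087]
```

The side force eased as it turned and there's no spring force, so the tab is in the keyway at yaw about 0.25. Next it goes down home.

```bash
python3 -m inch '[{"xyz":[0.05,0,0],"delta_rot":[-0.02,0,0],"jaw":-1},{"xyz":[0.05,0,0],"delta_rot":[0,0,0],"jaw":-1},{"xyz":[0,0,0],"delta_rot":[0,0,0],"jaw":-1}]'
python3 -m inch '[{"xyz":[0.04,0,0],"delta_rot":[0,0,0],"jaw":-1},{"xyz":[0,0,0],"delta_rot":[0,0,0],"jaw":-1}]'
python3 -m inch '[{"xyz":[0.03,0,0],"delta_rot":[0,0,0],"jaw":-1},{"xyz":[0,0,0],"delta_rot":[0,0,0],"jaw":-1}]'
```

```text
time: 9.28
tool_pos: [0.5658, -0.2814, 0.1992]
tool_rot: [-0.093, 0.701, 0.093, 0.701]
contact_force: [0.4, -0.9, -0.9]
finger_gap: 0.0352
time: 9.45
tool_pos: [0.5658, -0.2812, 0.1977]
tool_rot: [-0.093, 0.701, 0.093, 0.701]
contact_force: [0.5, -0.3, -2.7]
finger_gap: 0.0355
time: 9.62
tool_pos: [0.5658, -0.2811, 0.1965]
tool_rot: [-0.093, 0.701, 0.093, 0.701]
contact_force: [-0.6, 0.8, -1.8]
finger_gap: 0.0357
```

```bash
python3 -m inch '[{"xyz":[0.02,0,0],"delta_rot":[0,0,0],"jaw":-1},{"xyz":[0,0,0],"delta_rot":[0,0,0],"jaw":-1}]'
python3 -m inch '[{"xyz":[0.02,0,0],"delta_rot":[0,0,0],"jaw":-1},{"xyz":[0,0,0],"delta_rot":[0,0,0],"jaw":-1}]'
```

```text
time: 9.78
tool_pos: [0.5658, -0.281, 0.1964]
tool_rot: [-0.093, 0.701, 0.093, 0.701]
contact_force: [-2.7, 0.6, 1.7]
finger_gap: 0.0352
time: 9.95
tool_pos: [0.5658, -0.281, 0.1963]
tool_rot: [-0.093, 0.701, 0.093, 0.701]
contact_force: [-2.3, 1.1, 6.7]
finger_gap: 0.0357
```

Firm contact at TCP z 0.1963, where home was predicted at 0.196. I'm releasing and backing off.

```bash
python3 -m inch '[{"xyz":[0,0,0],"delta_rot":[0,0,0],"jaw":0},{"xyz":[0,0,0],"delta_rot":[0,0,0],"jaw":0.5},{"xyz":[0,0,0],"delta_rot":[0,0,0],"jaw":0.5},{"xyz":[0,0,0],"delta_rot":[0,0,0],"jaw":0.5},{"xyz":[0,0,0],"delta_rot":[0,0,0],"jaw":0.5}]'
python3 -m inch '[{"xyz":[-0.3,0,0],"delta_rot":[0,0,0],"jaw":0.5},{"xyz":[-0.7,0,0],"delta_rot":[0,0,0],"jaw":0.5},{"xyz":[-0.8,0,0],"delta_rot":[0,0,0],"jaw":0.5},{"xyz":[-0.8,0,0],"delta_rot":[0,0,0],"jaw":0.5},{"xyz":[-0.5,0,0],"delta_rot":[0,0,0],"jaw":0.5},{"xyz":[0,0,0],"delta_rot":[0,0,0],"jaw":0.5},{"xyz":[0,0,0],"delta_rot":[0,0,0],"jaw":0.5}]'
python3 - <<'E'
from h import *
from station import robot
s=robot.state();d=robot.get_image("wrist");d["state"]=s;pickle.dump(d,open("w6.pkl","wb"));print(s["tool_pos"],s["contact_force"])
im=d["image"][:,:,::-1];cv2.imwrite("pics/w6.png",im)
t=robot.get_image("scene")["image"][:,:,::-1];cv2.imwrite("pics/scene6.png",t)
a=cv2.resize(im[150:350,180:380],(500,500),interpolation=cv2.INTER_CUBIC);b=cv2.resize(t[180:280,320:380],(300,500),interpolation=cv2.INTER_CUBIC)
cv2.imwrite("pics/v6.png",np.hstack([a,b]))
E
```

```text
time: 10.37
tool_pos: [0.5658, -0.281, 0.1949]
tool_rot: [-0.093, 0.701, 0.093, 0.701]
contact_force: [-0.5, -0.3, 0.5]
finger_gap: 0.0638
time: 10.95
tool_pos: [0.566, -0.2811, 0.3214]
tool_rot: [-0.094, 0.7, 0.092, 0.702]
contact_force: [0.2, 0.3, -0.2]
finger_gap: 0.0643
[ 0.5660262  -0.2811268   0.32141683] [ 0.21202146  0.34916332 -0.24880461]
```

View pics/v6.png

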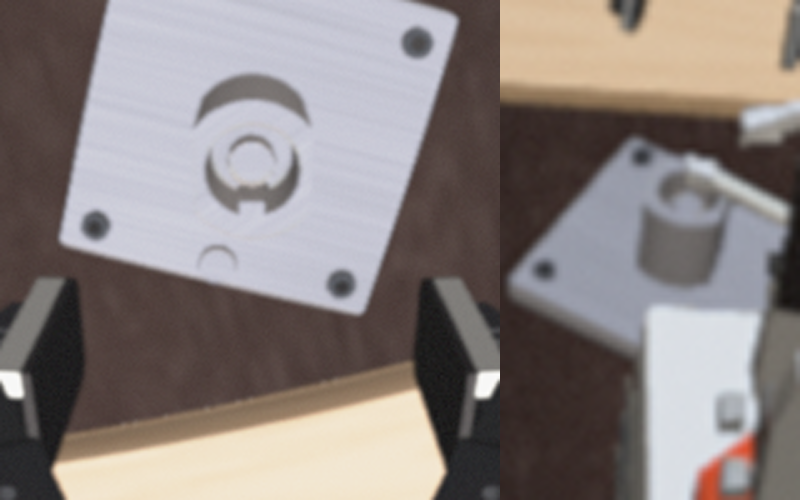

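The hub stands flush on the plate around the nose, in crop at (252,160). Its tab at (252,205) lies in the keyway, and the gripper is well clear.

```bash
python3 -c "
from station import robot
print(robot.finish_job())"
```

```text
the job is handed in; nothing more can be done
None
```

The hub with the pointer lug is on the spindle, fully home on the adapter plate and released. I handed the job in at about 11 s of the 46 s allowed.

- **Keyway:** I set the hub over the spindle at a yaw of 0.145 rad, aiming to start just off the keyway and turn in. The tab touched the shoulder lightly (about 3 N) and dropped in during the last millimetres of pressing, before any turn. I then turned it about 0.12 rad to relieve the side force, so the keyway lies at roughly 0.25 rad. My camera estimates had ranged from 0.25 to 0.36 rad.
- **Spring:** the highest downward force I read before the tab dropped in was about 3 N, well short of the 9.5 N limit.
- **Home:** firm contact came at a TCP height of 0.1963 m, against 0.196 m predicted for the underside on the plate. Force there was 6.7 N, with the tab already in the keyway.
- **Last checks:** the last crops, from the wrist and scene cameras, show the hub standing flush, with the tab in the keyway. The wrist force was near zero, with the gripper open and well clear.
- **Other items:** I did not approach the collar, grease pot or tape roll. I did not view them again at the end.
- **Disagreement:** positions measured by the top camera were about 4–5 mm off the wrist camera's for the hub, so I relied on the wrist camera and on feel.

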